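# Check both ends of a battery stick from the sloping bin

### The job

Lift the long battery stick out of the sloping bin and press its flat end squarely against the tester's spring contact until the contact is pushed right home, but without ramming it; then turn the stick end for end and press its stud end home in the same way. Finally lay it label up, lengthwise and flat in the low tray beside the stick already there without touching it, letting go only once it rests on the tray floor. Leave the two short sticks in the bin and everything else where it is.

Things in the scene. Friction and masses are not known exactly. Their poses are not given: they have to be found in the camera images.
- bin: Grey open bin, fixed. Its floor slopes: it rises towards the bin's +x at 0.45 rad (26 deg), so the open top leans to -x. Inside, along its own sides: 160 long (up the slope) x 228 wide (y) x 55 deep; walls 5 thick. Origin on the table under its middle; frame level (z up), x horizontal, towards the high end. Highest edge 134 above the table
- long_stick: White square battery stick 36 x 36, 120 long between steel end faces, 200 to 420 g, paper label on top, steel stud (18 diameter, 8 long) on one end. Origin on the underside, middle of the lower edge of the stud-end face; x runs along it to the flat end, z up through the label. Starts on the bin's sloping floor, stud down against the low wall, in any of three places, 30 free on either side
- long_stick_flat_end (a point): centre of the long stick's flat end face; 120 from the origin along x, 18 above the underside
- long_stick_stud_tip (a point): centre of the stud's tip, 8 beyond the other end face, 18 above the underside
- long_stick_middle (a point): centre of the long stick's body, about its centre of mass: 60 from the origin along x, 18 above the underside
- short_stick_1: white battery stick like the long one but 85 long; stays in the bin. Origin and axes as for the long stick
- short_stick_2: second 85 mm stick; stays in the bin. Origin and axes as for the long stick
- tester: Battery tester, fixed: steel foot plate 240 x 110 x 8 with a grey housing (100 x 110, top 103 above the table) at its +x end; the housing's front is 90 from the origin along +x. Origin on the table, 68 in front of the contact (towards -x); x points from the origin into the contact, z up. The foot reaches from x -50 to 190
- plunger (a joint): travel of the spring contact into the housing, 0 (out) to 0.005 m (home, hard stop). The spring takes about 2 N to start and 10 N at home. More than 40 N damages it
- contact_face (a point): centre of the contact's front face, a brass disc 32 in diameter standing 22 out of the housing, 60 above the table, facing the tester's -x; it moves with the contact; axes as the tester's
- tray: Low cardboard-coloured tray, fixed, outside 200 (x) x 170 (y) x 22 high, walls and floor 5 thick. Origin under its centre; x lengthwise. One 85 mm stick already lies along the tray's x on its -y side; the +y side is free
- tested_stick: the 85 mm stick already in the tray, lying flat along the tray's x, 40 to the -y side of its centre; stays there. Origin and axes as for the long stick
- spool: solder spool standing on its side flange, 80 diameter, 50 high; bystander. Origin under its centre
- flux_jar: small jar 56 diameter, 70 high; bystander. Origin under its centre
- screwdriver: screwdriver 180 long lying in front of the bin; bystander. Origin on its underside, x along it
- tool_cup: white cup 76 diameter, 90 high; bystander. Origin under its centre
Things that resemble listed ones, but are neither listed nor needed, are in the scene too. Leave any green look-alike of the tested_stick alone.

How it is judged (in metres and radians):
On the way, in this order (a step that is already met when the one before it is completed fails the run):
1. the long stick is held clear of the bin (z of long_stick_middle in the frame of bin above 0.14 m and contact force between long_stick and bin below 0.05 N and contact force between long_stick and the fingers above 1 N), for 0.1 s.
2. its flat end presses the spring contact home, square on (value of joint plunger above 0.004 m and contact force between long_stick and tester above 3 N and distance between long_stick_flat_end and contact_face below 0.014 m and angle between the x axis of long_stick and the x axis of tester, either way round below 0.2 rad and angle between the z axis of long_stick and the z axis of tester, either way round below 0.2 rad), for 0.2 s.
3. its stud end presses the spring contact home, square on (value of joint plunger above 0.004 m and contact force between long_stick and tester above 3 N and distance between long_stick_stud_tip and contact_face below 0.014 m and angle between the x axis of long_stick and the x axis of tester, either way round below 0.2 rad and angle between the z axis of long_stick and the z axis of tester, either way round below 0.2 rad), for 0.2 s.
4. it rests in the tray while still held (x of long_stick_middle in the frame of tray between -0.095 and 0.095 m and y of long_stick_middle in the frame of tray between -0.08 and 0.08 m and z of long_stick_middle in the frame of tray below 0.03 m and angle between long_stick's own z axis and vertical below 0.12 rad and angle between the x axis of long_stick and the x axis of tray, either way round below 0.35 rad and contact force between long_stick and tray above 0.2 N and contact force between long_stick and the fingers above 0.5 N), for 0.05 s.
At the end, for the whole second after the job is handed in: The long stick lies released and at rest on the tray's floor inside its walls, label up (within 0.12 rad of level) and along the tray's length (within 0.35 rad), not touching the stick already there; the contact is free again; the short sticks are within 40 mm of where they were in the bin (x of long_stick_middle in the frame of tray between -0.095 and 0.095 m and y of long_stick_middle in the frame of tray between -0.08 and 0.08 m and z of long_stick_middle in the frame of tray below 0.03 m and angle between long_stick's own z axis and vertical below 0.12 rad and angle between the x axis of long_stick and the x axis of tray, either way round below 0.35 rad and contact force between long_stick and tray above 0.5 N and contact force between long_stick and tested_stick below 0.1 N and linear speed of long_stick below 0.02 m/s and value of joint plunger below 0.001 m and distance of each of short_stick_1, short_stick_2 from where it was at the start of the episode below 0.04 m).
It fails at once if the tester is rammed: over 40 N between the long stick and the tester (contact force between long_stick and tester above 40 N).
It fails at once if a short stick is moved more than 40 mm (distance of any of short_stick_1, short_stick_2 from where it was at the start of the episode above 0.04 m).
It fails at once if the stick already in the tray is moved more than 25 mm (distance of tested_stick from where it was at the start of the episode above 0.025 m).
It fails at once if a bystander on the table is moved more than 40 mm (distance of any of spool, flux_jar, screwdriver, tool_cup from where it was at the start of the episode above 0.04 m).
It also fails if it takes over 72 s, if anything falls off the work surface, if the arm or the gripper's body presses on something with over 40 N, if the wrist force passes 120 N, or if a joint passes its speed limit or range.

### The arm

A 6-joint arm with a two-finger parallel gripper is mounted at the origin on the work surface. World frame = base frame: x ahead of the robot, y to its left, z up, the work surface at z = 0. Lengths are in m, angles in degrees, forces in N, time in s.
With the tool pointing down it reaches from about 0.4 to 0.825 m from the base axis. Payload 7 kg.
Tool frame: the origin (TCP) lies midway between the tips of the shut fingers; the grasp point (between the pads) lies 19 mm behind it; z points along the fingers, y is the line along which they close (so a half turn about z gives the same grasp; the last joint's range is limited). The gripper opens to 88 mm and grips with 3 to 60 N. Pads are 19 mm wide; open, the fingers measure 130 mm over their backs; the gripper's body (78 mm by 193 mm) begins 47 mm behind the grasp point.
Start: joints at [85.376, 20.546, 0.682, 0, -70.136, -16.507], TCP at [0.243, 0.63, 0.227] pointing down, gripper open.
Joint ranges: [-176.03, 176.03], [-82.01, 121.73], [-58.28, 71.71], [-173.87, 95.51], [-174.79, -0.11], [-173.66, 173.66]. Speed limits (degrees/s): [136.94, 136.94, 172.46, 180, 180, 180].

### API

Orientations are given as [roll, pitch, yaw] about the fixed x, y, z axes, in that order (R = Rz(yaw) Ry(pitch) Rx(roll)).
In Python, from plant import get_state, optics, order gives the robot as it stands. The module is installed in compiled form; this text tells all that it offers.
- The arm moves only by the tool send_rows, never from a script. Its argument "moves" is a list of rows, each an object with "slide": the shift along the tool's x, y, z as a fraction of full scale, a list of three; "turn": the turn about the tool's z as a fraction of full scale; "gripper": the opening, from 0 (shut) to 1 (fully open). A call has exactly 5 rows; each row is the pose to reach, as a shift and turn from the pose commanded when the call began, along the tool's axes at that moment; what a row does not reach only later rows make up. Full scale, the value 1, is 150 mm for a shift and 90 degrees for a turn. A row lasts 1/12 s, in which the tool goes at most 41.7 mm and 7.16 degrees, less where a joint would pass 70% of its speed; a pose out of reach is approached as far as the arm can. A call with a number of a shift or a turn outside -1 to 1 is refused whole. A call with a gripper value outside its range is refused whole. The fingers move at their own pace and stop on an object; "newtons" is the grip in N (left out, the last holds). Time passes only in rows, so rows that repeat a pose let the fingers close, or fill a call up. It gives the time, the measured TCP pose, the force, the opening and the grip force at its end, in the units of the state.
- get_state(): the state, without advancing time (a new reading comes with each control period).
- optics.capture(name): name is "scene" or "side" or "wrist"; returns a dict with "img" (384x512x3 uint8, red, green, blue), "intrinsics" (3x3 intrinsics, pixels), "dist" ([k1, k2, p1, p2, k3] as OpenCV has them; the pictures are not rectified), "origin" and "attitude" of the camera in the world. Camera axes: x right, y down, z forward; pixel columns grow to the right and rows downward; lengths in m; the calibration is good to about 2 mm. A picture is of the moment at which its call begins. There is no depth.
- order.close_job(): hands the job in; it is judged then, once.
Trained networks look in the newest picture that a camera, given by its name, has taken for a name from the list of things; names that differ only in an ending like _2 or _b are one class to them, and where a whole thing is asked for, a point or a joint stands for the part that bears it (a point fixed in the world has none). Each returns a list of dicts, best first, with "p" (0 to 1); they miss things now and then, are a little off and sometimes report something else, mostly with a low value. They report only what shows in the picture. A call takes as long as a camera call. They do not tell look-alikes from the thing itself.
- optics.look_for(camera, name): "location" ([x, y, z] in m, in world coordinates, good to about 4 mm: the middle of the surface that is visible of it).
The state is a dict: "time_s": time; "joints": joint angles; "qd": joint speeds; "joint_torque": joint torques, N m; "tcp_pos": TCP position; "eef_rot": TCP orientation; "contact_force": force on the tool from outside, world axes, zero at the start; "moment": the same for the moment, N m; "gripper_width": finger opening in m; "gripper_force": force on a finger pad.
Only numpy, scipy, OpenCV 4.12 (cv2) and the standard library are available. Lean on these libraries where they do the work, as an engineer would, in place of code of your own. Each camera call takes 0.05 s, during which the arm holds its last target. There are 200 camera calls.

## Working session

There is one attempt and no reset: what is moved stays moved. The work goes in short steps, Python scripts to look and compute and a tool call to move; the robot and the scene stay as the last step left them, time stands still between calls to the robot, and variables do not carry over. Pictures are saved under pics/ and viewed, at most 10 in all, crops included, and the job is handed in when it is done.

Besides the shell and the picture viewer there is one more tool, called after ">>>" in YAML: its name, and indented under it one key for each argument. send_rows: Moves the arm, as the interface text tells. Shift numbers are shares of 150 mm and turn numbers shares of 90 degrees, none past 1 either way. Its arguments: {"type":"object","properties":{"moves":{"type":"array"},"newtons":{"type":"number"}},"required":["moves"]}

```bash
mkdir -p pics; python3 - <<'E'
from plant import get_state, optics
import cv2,numpy as np
s=get_state();print(s)
for c in ["scene","side"]:
    d=optics.capture(c);cv2.imwrite(f"pics/{c}0.png",d["img"][:,:,::-1])
    print(c,d["intrinsics"],d["dist"],d["origin"],d["attitude"])
    for n in ["bin","long_stick","short_stick_1","tester","contact_face","tray","tested_stick","spool","flux_jar","tool_cup","screwdriver","long_stick_flat_end"]:
        try:print(n,[(np.round(r["location"],3).tolist(),round(r["p"],2)) for r in optics.look_for(c,n)])
        except Exception as e:print(n,e)
E
```

```text
{'time_s': 0.0, 'joints': array([ 8.53751094e+01,  2.05921591e+01,  6.31225614e-01, -1.89002349e-02,
       -7.01360432e+01, -1.65056187e+01]), 'qd': array([-0.05352252, -0.00525446, -0.00389014,  0.05944294, -0.04838716,
        0.00151882]), 'joint_torque': array([-1.05288764e-03, -5.82715452e+01,  2.93061000e+01,  6.99717566e+00,
        6.90771107e-03, -1.56751439e-04]), 'tcp_pos': array([0.24320155, 0.62911756, 0.22559901]), 'eef_rot': array([ 1.79901971e+02, -1.05194904e-02, -2.11369374e+01]), 'contact_force': array([-0.46080984,  0.40444947, -0.64516799]), 'moment': array([-0.00314027, -0.0287044 , -0.00261191]), 'gripper_force': 0.0, 'gripper_width': 0.08754465293791229}
scene [[409.08079388   0.         257.24173058]
 [  0.         409.08079388 191.0113626 ]
 [  0.           0.           1.        ]] [-0.04757722  0.          0.          0.          0.        ] [ 1.06801821 -0.87858665  0.76507307] [-1.22136047e+02 -4.10612202e-02  3.01046752e+01]
bin [([0.609, -0.096, 0.074], 0.86), ([0.547, -0.051, 0.062], 0.17)]
long_stick [([0.55, -0.052, 0.063], 0.69), ([0.765, -0.138, 
[... 837 characters left out ...]
51]
bin [([0.589, -0.077, 0.063], 0.67)]
long_stick [([0.55, -0.05, 0.064], 0.75)]
short_stick_1 [([0.54, 0.017, 0.057], 0.97), ([0.468, 0.318, 0.003], 0.6), ([0.526, -0.112, 0.063], 0.55)]
tester [([0.579, -0.356, 0.042], 0.92)]
contact_face [([0.562, -0.338, 0.066], 0.61), ([0.553, -0.049, 0.065], 0.28)]
tray [([0.466, 0.318, 0.002], 0.71), ([0.53, -0.113, 0.067], 0.35)]
tested_stick [([0.476, 0.249, 0.032], 0.83), ([0.313, 0.133, 0.031], 0.8), ([0.284, 0.269, 0.029], 0.67)]
spool [([0.747, 0.111, 0.049], 0.55)]
flux_jar [([0.749, -0.137, 0.049], 0.65)]
tool_cup [([0.527, 0.486, 0.057], 0.61)]
screwdriver [([0.377, -0.087, 0.018], 0.81)]
long_stick_flat_end [([0.527, -0.112, 0.066], 0.15)]
```

View pics/scene0.png

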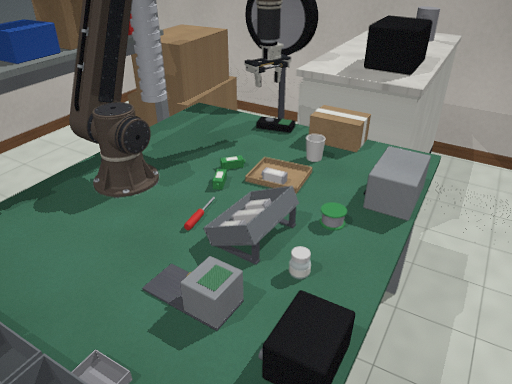

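View pics/side0.png

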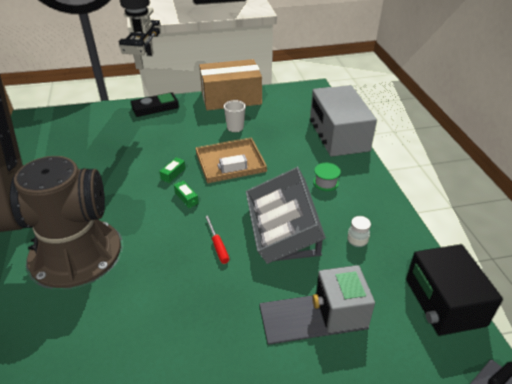

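The side view shows the bin at about (285,215), with the long stick in its middle place (280,215). The tester contact is at (318,301), and the tray with its stick is at (232,160). I'll zoom in to get precise poses.

```bash
python3 - <<'E'
import cv2
a=cv2.imread("pics/side0.png")[160:350,240:390]
b=cv2.imread("pics/scene0.png")[180:330,140:310]
cv2.imwrite("pics/c1.png",cv2.resize(a,None,fx=3.15,fy=3.15,interpolation=cv2.INTER_CUBIC))
cv2.imwrite("pics/c2.png",cv2.resize(b,None,fx=4,fy=4,interpolation=cv2.INTER_CUBIC))
E
```

```text
(no output)
```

View pics/c1.png

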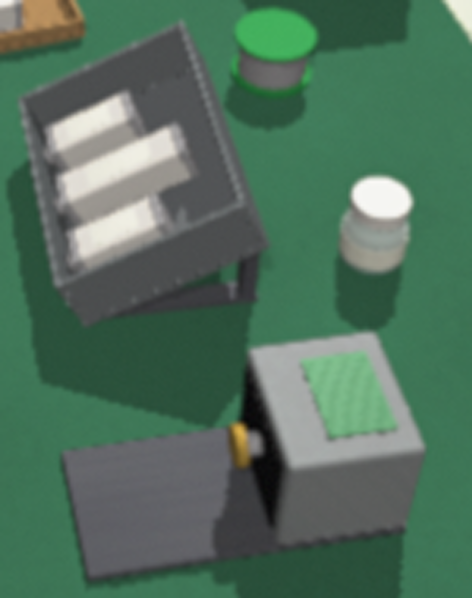

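View pics/c2.png

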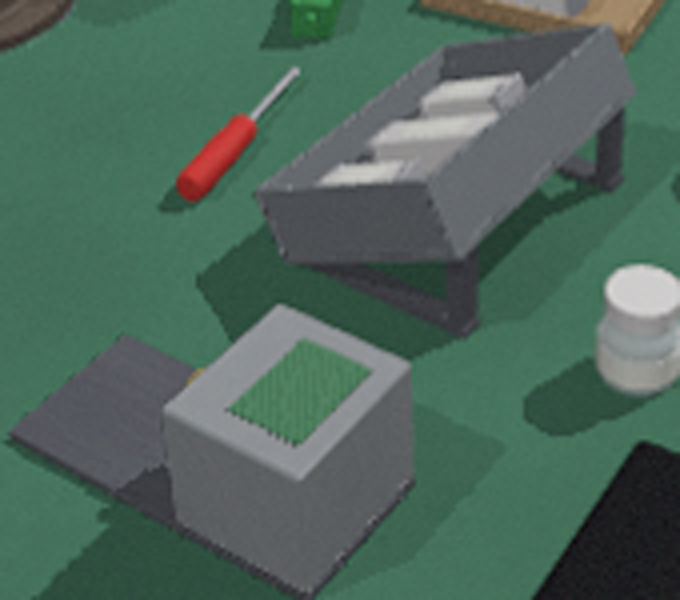

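```bash
cat > fit.py <<'E'
import numpy as np,cv2
from scipy.optimize import least_squares
from scipy.spatial.transform import Rotation as R
def proj(c,P):
    A=R.from_euler('xyz',c["attitude"],degrees=True).as_matrix()
    r=cv2.Rodrigues(A.T)[0]; t=-A.T@np.array(c["origin"])
    return cv2.projectPoints(np.array(P,float),r,t,np.array(c["intrinsics"]),np.array(c["dist"]))[0][:,0]
def fit(obs,x0):
    """obs: list of (cam, local pts, pixels) -> x,y,yaw"""
    def f(p):
        M=R.from_euler('z',p[2]).as_matrix()
        return np.concatenate([(proj(c,np.array(P)@M.T+[p[0],p[1],0])-U).ravel() for c,P,U in obs])
    s=least_squares(f,x0,loss='soft_l1');return s.x,np.round(f(s.x).reshape(-1,2),1)
E
python3 - <<'E'
from fit import *
from plant import optics
S=optics.capture("side");C=optics.capture("scene")
sd=lambda L:(np.array(L)+.5)/3.15-.5+[240,160]
sc=lambda L:(np.array(L)+.5)/4-.5+[140,180]
T=np.array([[90,55,103],[190,55,103],[190,-55,103],[90,-55,103],[-50,55,8],[-50,-55,4]])/1e3
x,r=fit([(S,T,sd([(248,350),(375,336),(421,450),(288,468),(65,453),(88,577)])),(C,T,sc([(282,306),(410,368),(303,478),(165,408),(122,337),(12,435)]))],[.5,-.35,0])
print("tester",x,np.degrees(x[2]),r.tolist())
c,s=np.cos(.45),np.sin(.45)
B=np.array([[a*c-55*s,y,47.5+a*s+55*c] for a,y in[(-85,119),(-85,-119),(85,119),(85,-119)]])/1e3
x,r=fit([(S,B,sd([(22,100),(60,283),(182,24),(265,243)])),(C,B,sc([(445,48),(260,193),(605,28),(430,180)]))],[.55,-.05,0])
print("bin",x,np.degrees(x[2]),r.tolist())
E
```

```text
tester [ 0.49245349 -0.32917866 -0.04465437] -2.558506710329989 [[-0.0, -1.4], [0.6, -2.5], [2.7, -0.2], [0.9, 0.5], [-0.9, -1.3], [0.2, 0.8], [-1.0, -1.5], [0.9, -1.6], [-1.3, 0.8], [-2.0, 0.1], [0.8, -1.2], [-1.1, 0.1]]
bin [ 0.57848255 -0.04429437 -0.05806439] -3.326844312090522 [[0.2, -0.7], [1.1, 1.8], [1.9, -1.5], [-3.2, -12.6], [-1.0, -0.6], [-2.1, 0.5], [1.4, -1.5], [-0.5, 0.8]]
```

>>> send_rows:
  moves:
    - {"slide": [0.18, 0.17, -0.1], "turn": 0, "gripper": 1}
    - {"slide": [0.36, 0.35, -0.1], "turn": 0, "gripper": 1}
    - {"slide": [0.54, 0.52, -0.2], "turn": 0, "gripper": 1}
    - {"slide": [0.72, 0.7, -0.2], "turn": 0, "gripper": 1}
    - {"slide": [0.9, 0.87, -0.25], "turn": 0, "gripper": 1}

```text
time_s: 1.82
tcp_pos: [0.3224, 0.4572, 0.2637]
eef_rot: [180.0, 0.0, -21.1]
contact_force: [0.9, -0.3, -0.5]
gripper_width: 0.0876
gripper_force: 0.0
```

>>> send_rows:
  moves:
    - {"slide": [0.18, 0.17, -0.1], "turn": 0, "gripper": 1}
    - {"slide": [0.36, 0.35, -0.1], "turn": 0, "gripper": 1}
    - {"slide": [0.54, 0.52, -0.2], "turn": 0, "gripper": 1}
    - {"slide": [0.72, 0.7, -0.2], "turn": 0, "gripper": 1}
    - {"slide": [0.9, 0.87, -0.25], "turn": 0, "gripper": 1}

```text
time_s: 2.23
tcp_pos: [0.4011, 0.2868, 0.3016]
eef_rot: [-180.0, 0.0, -21.1]
contact_force: [0.3, 0.4, 0.1]
gripper_width: 0.0877
gripper_force: 0.0
```

>>> send_rows:
  moves:
    - {"slide": [0.18, 0.17, 0], "turn": 0, "gripper": 1}
    - {"slide": [0.36, 0.35, 0], "turn": 0, "gripper": 1}
    - {"slide": [0.54, 0.52, 0], "turn": 0, "gripper": 1}
    - {"slide": [0.72, 0.7, 0], "turn": 0, "gripper": 1}
    - {"slide": [0.9, 0.87, 0], "turn": 0, "gripper": 1}

```text
time_s: 2.65
tcp_pos: [0.4802, 0.1165, 0.3021]
eef_rot: [-179.9, -0.0, -21.1]
contact_force: [0.9, -0.1, 0.1]
gripper_width: 0.0875
gripper_force: 0.0
```

>>> send_rows:
  moves:
    - {"slide": [0.18, 0.17, 0], "turn": 0, "gripper": 1}
    - {"slide": [0.36, 0.35, 0], "turn": -0.05, "gripper": 1}
    - {"slide": [0.54, 0.52, 0], "turn": -0.1, "gripper": 1}
    - {"slide": [0.72, 0.7, 0], "turn": -0.15, "gripper": 1}
    - {"slide": [0.87, 0.87, 0], "turn": -0.2, "gripper": 1}

```text
time_s: 3.07
tcp_pos: [0.5554, -0.0525, 0.3017]
eef_rot: [180.0, -0.0, -2.9]
contact_force: [0.4, 1.2, -0.1]
gripper_width: 0.0877
gripper_force: 0.0
```

```bash
python3 - <<'E'
from plant import get_state, optics
import cv2,numpy as np,pickle
print(get_state()["joints"])
d=optics.capture("wrist");cv2.imwrite("pics/w1.png",d["img"][:,:,::-1]);pickle.dump(d,open("w1.pkl","wb"))
print(d["origin"],d["attitude"],d["intrinsics"][0],d["dist"])
for n in ["long_stick","short_stick_1","bin"]:
    print(n,[(np.round(r["location"],4).tolist(),round(r["p"],2)) for r in optics.look_for("wrist",n)])
E
```

```text
[ 1.47167225e+01  7.14417005e+00 -7.35181667e+00  1.16907037e-02
 -7.54816030e+01  7.23594188e+01]
[ 0.63153554 -0.05641622  0.46070532] [ 1.63715980e+02  8.28863430e-04 -9.29936443e+01] [283.40684514   0.         257.92824398] [-0.02706771  0.          0.          0.          0.        ]
long_stick [([0.5665, -0.0395, 0.076], 0.64)]
short_stick_1 [([0.5421, -0.1004, 0.0642], 0.84), ([0.5534, 0.0285, 0.0638], 0.8)]
bin [([0.5896, -0.0426, 0.0617], 0.6)]
```

View pics/w1.png

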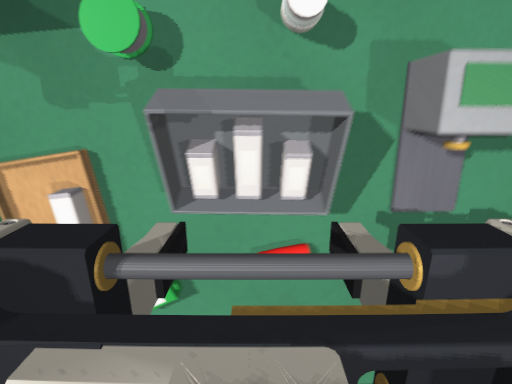

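The wrist view shows the long stick in the bin's middle place, spanning (235–262, 123–198). The short sticks are on either side at (204,170) and (295,170).

```bash
cat > ray.py <<'E'
import numpy as np,cv2
from scipy.spatial.transform import Rotation as R
def onplane(c,uv,p0,n):
    n2=cv2.undistortPoints(np.array(uv,float).reshape(-1,1,2),np.array(c["intrinsics"]),np.array(c["dist"]))[:,0]
    D=np.c_[n2,np.ones(len(n2))]@R.from_euler('xyz',c["attitude"],degrees=True).as_matrix().T
    o=np.array(c["origin"]);return o+D*(((p0-o)@n)/(D@n))[:,None]
E
python3 - <<'E'
from ray import *;import pickle
d=pickle.load(open("w1.pkl","rb"));im=d["img"]
m=(im.min(2)>150).astype(np.uint8); m[205:]=0; m[:120]=0; m[:,:180]=0;m[:,320:]=0
yaw=-.055
for k in range(2):
    n=R.from_euler('z',yaw).apply([-np.sin(.45),0,np.cos(.45)])
    # top-of-sticks plane through bin fit origin
    p0=np.array([.5785,-.0443,.0475])+n*.036
    cs=[c for c in cv2.findContours(m,0,2)[0] if cv2.contourArea(c)>150]
    for c in cs:
        q=onplane(d,c[:,0],p0,n); L=R.from_euler('z',yaw).inv().apply(q-[.5785,-.0443,0])
        a=(L[:,0]/np.cos(.45)).astype(np.float32); r=cv2.minAreaRect(np.c_[a,L[:,1].astype(np.float32)]*1000)
        b=cv2.boundingRect(c); print(b,r,"world mid",np.round(q.mean(0),4), "ctr",(np.round(R.from_euler('z',yaw).apply([r[0][0]/1e3*np.cos(.45),r[0][1]/1e3,0])+[.5785,-.0443,0],4)))
    break
rim=np.array([(153,112),(348,112),(331,213),(172,211)])
for p,z in zip(rim,(.134,.134,.060,.060)): print(onplane(d,[p],np.array([0,0,z]),np.array([0,0,1.])))
E
```

```text
(185, 141, 33, 58) ((-38.38007736206055, 69.79914093017578), (37.701934814453125, 102.23530578613281), 88.86683654785156) world mid [0.5576 0.0263 0.0755] ctr [0.5478 0.0273 0.    ]
(281, 140, 31, 60) ((-38.54512023925781, -61.833744049072266), (38.16161346435547, 105.37226104736328), 89.5105209350586) world mid [ 0.5447 -0.1062  0.0728] ctr [ 0.5404 -0.1041  0.    ]
(233, 126, 29, 73) ((-27.56249237060547, 4.895659446716309), (36.90631103515625, 123.73048400878906), 89.586669921875) world mid [ 0.5758 -0.039   0.086 ] ctr [ 0.554 -0.038  0.   ]
[[0.63247514 0.0610267  0.134     ]]
[[ 0.62100923 -0.15661909  0.134     ]]
[[ 0.4718363  -0.15874387  0.06      ]]
[[0.48758235 0.08109202 0.06      ]]
```

>>> send_rows:
  moves:
    - {"slide": [0.04, -0.1, 0.2], "turn": 0.008, "gripper": 0.5}
    - {"slide": [0.04, -0.1, 0.4], "turn": 0.008, "gripper": 0.5}
    - {"slide": [0.04, -0.1, 0.6], "turn": 0.008, "gripper": 0.5}
    - {"slide": [0.04, -0.1, 0.8], "turn": 0.008, "gripper": 0.5}
    - {"slide": [0.04, -0.1, 0.95], "turn": 0.008, "gripper": 0.5}

```text
time_s: 3.68
tcp_pos: [0.5602, -0.0343, 0.1571]
eef_rot: [-180.0, 0.1, -3.8]
contact_force: [-0.0, 0.1, -1.1]
gripper_width: 0.0599
gripper_force: 0.0
```

```bash
python3 - <<'E'
from ray import *;import pickle
from plant import get_state,optics
s=get_state();print(s["tcp_pos"],s["eef_rot"],s["gripper_width"])
d=optics.capture("wrist");im=d["img"];cv2.imwrite("pics/w2.png",im[:,:,::-1]);print(d["origin"])
m=(im.min(2)>150).astype(np.uint8)
yaw=np.radians(-3.6);n=R.from_euler('z',yaw).apply([-np.sin(.45),0,np.cos(.45)])
p0=np.array([.5785,-.0443,.0475])+n*.036
for c in cv2.findContours(m,0,2)[0]:
    if cv2.contourArea(c)<500: continue
    q=onplane(d,c[:,0],p0,n);L=R.from_euler('z',yaw).inv().apply(q-[.5785,-.0443,0])
    r=cv2.minAreaRect(np.c_[L[:,0]/np.cos(.45),L[:,1]].astype(np.float32)*1000)
    print(cv2.boundingRect(c),np.round(r[0],1),np.round(r[1],1),round(r[2],1),"y in tool frame",np.round(np.percentile(L[:,1],[5,95]),4), R.from_euler('z',yaw).apply([r[0][0]/1e3*np.cos(.45),r[0][1]/1e3,0])+[.5785,-.0443,0])
E
```

```text
[ 0.56020945 -0.03430631  0.15709277] [-1.79989204e+02  7.02310143e-02 -3.81932174e+00] 0.05990704991496142
[ 0.63655173 -0.03945251  0.31601225]
(5, 366, 166, 18) [-574.   421.5] [129.  445.4] 4.4 y in tool frame [0.2061 0.6121] [0.08909281 0.40880828 0.        ]
(482, 219, 30, 33) [ -82.  -240.5] [72.8 26.6] 31.5 y in tool frame [-0.2557 -0.2161] [ 0.48970978 -0.27965535  0.        ]
(305, 162, 55, 71) [-26.6 -56.6] [42.2 86.6] 88.9 y in tool frame [-0.0775 -0.036 ] [ 0.55106146 -0.09930189  0.        ]
(165, 161, 50, 84) [-34.3  70.5] [ 38.6 107.5] 86.7 y in tool frame [0.05   0.0884] [0.55210215 0.0280234  0.        ]
(238, 141, 46, 105) [-27.2   6.9] [ 35.1 127.2] 89.7 y in tool frame [-0.0107  0.0244] [ 0.55446781 -0.03583343  0.        ]
```

View pics/w2.png

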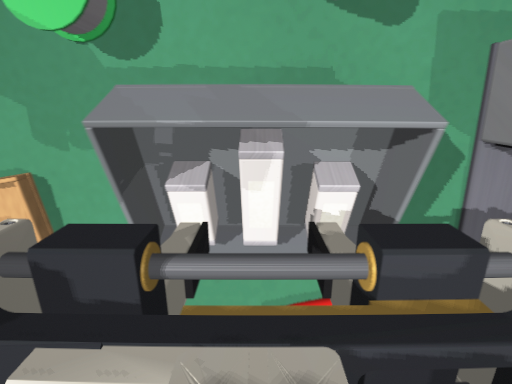

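The long stick's centreline is at column 261 and the tool's centreline at 258, so the tool needs about 2.5 mm in tool +y. They are parallel.

>>> send_rows:
  moves:
    - {"slide": [0.01, 0.017, 0.05], "turn": 0, "gripper": 0.5}
    - {"slide": [0.01, 0.017, 0.1], "turn": 0, "gripper": 0.5}
    - {"slide": [0.01, 0.017, 0.15], "turn": 0, "gripper": 0.5}
    - {"slide": [0.01, 0.017, 0.2], "turn": 0, "gripper": 0.5}
    - {"slide": [0.01, 0.017, 0.25], "turn": 0, "gripper": 0.5}

```text
time_s: 4.15
tcp_pos: [0.5633, -0.0381, 0.1218]
eef_rot: [-180.0, -0.1, -3.8]
contact_force: [0.2, 0.3, 0.0]
gripper_width: 0.044
gripper_force: 0.0
```

>>> send_rows:
  moves:
    - {"slide": [0, 0, 0.1], "turn": 0, "gripper": 0.5}
    - {"slide": [0, 0, 0.2], "turn": 0, "gripper": 0.5}
    - {"slide": [0, 0, 0.3], "turn": 0, "gripper": 0.5}
    - {"slide": [0, 0, 0.4], "turn": 0, "gripper": 0.5}
    - {"slide": [0, 0, 0.47], "turn": 0, "gripper": 0.5}

```text
time_s: 4.57
tcp_pos: [0.5624, -0.0384, 0.0498]
eef_rot: [180.0, 0.0, -3.9]
contact_force: [0.2, 0.2, -0.4]
gripper_width: 0.0437
gripper_force: 0.0
```

>>> send_rows:
  moves:
    - {"slide": [0, 0, 0], "turn": 0, "gripper": 0.2}
    - {"slide": [0, 0, 0], "turn": 0, "gripper": 0.2}
    - {"slide": [0, 0, 0], "turn": 0, "gripper": 0.2}
    - {"slide": [0, 0, 0], "turn": 0, "gripper": 0.2}
    - {"slide": [0, 0, 0], "turn": 0, "gripper": 0.2}
  newtons: 35

```text
time_s: 4.98
tcp_pos: [0.5631, -0.0383, 0.0517]
eef_rot: [-180.0, -0.1, -3.9]
contact_force: [-0.1, -0.4, -2.6]
gripper_width: 0.0359
gripper_force: 34.9
```

>>> send_rows:
  moves:
    - {"slide": [0, 0, -0.05], "turn": 0, "gripper": 0.2}
    - {"slide": [0, 0, -0.1], "turn": 0, "gripper": 0.2}
    - {"slide": [0, 0, -0.2], "turn": 0, "gripper": 0.2}
    - {"slide": [0, 0, -0.35], "turn": 0, "gripper": 0.2}
    - {"slide": [0, 0, -0.5], "turn": 0, "gripper": 0.2}

```text
time_s: 5.4
tcp_pos: [0.5625, -0.0384, 0.1275]
eef_rot: [180.0, 0.0, -3.8]
contact_force: [0.1, 0.3, -3.4]
gripper_width: 0.0356
gripper_force: 34.9
```

>>> send_rows:
  moves:
    - {"slide": [0, 0, -0.2], "turn": 0, "gripper": 0.2}
    - {"slide": [0, 0, -0.4], "turn": 0, "gripper": 0.2}
    - {"slide": [0, 0, -0.6], "turn": 0, "gripper": 0.2}
    - {"slide": [0, 0, -0.8], "turn": 0, "gripper": 0.2}
    - {"slide": [0, 0, -0.9], "turn": 0, "gripper": 0.2}

```text
time_s: 5.82
tcp_pos: [0.5639, -0.0385, 0.2667]
eef_rot: [-179.9, -0.4, -3.8]
contact_force: [0.9, 0.5, -2.5]
gripper_width: 0.0356
gripper_force: 34.9
```

>>> send_rows:
  moves:
    - {"slide": [-0.12, 0.2, 0], "turn": 0, "gripper": 0.2}
    - {"slide": [-0.24, 0.4, 0], "turn": 0, "gripper": 0.2}
    - {"slide": [-0.36, 0.6, 0], "turn": 0, "gripper": 0.2}
    - {"slide": [-0.48, 0.8, 0], "turn": 0, "gripper": 0.2}
    - {"slide": [-0.61, 1.0, 0], "turn": 0, "gripper": 0.2}

```text
time_s: 6.23
tcp_pos: [0.4602, -0.1829, 0.2623]
eef_rot: [-180.0, -0.1, -3.8]
contact_force: [0.8, -0.6, -3.9]
gripper_width: 0.0359
gripper_force: 34.9
```

>>> send_rows:
  moves:
    - {"slide": [-0.12, 0.2, 0.1], "turn": 0, "gripper": 0.2}
    - {"slide": [-0.24, 0.4, 0.2], "turn": 0, "gripper": 0.2}
    - {"slide": [-0.36, 0.6, 0.3], "turn": 0, "gripper": 0.2}
    - {"slide": [-0.48, 0.8, 0.4], "turn": 0, "gripper": 0.2}
    - {"slide": [-0.61, 1.0, 0.5], "turn": 0, "gripper": 0.2}

```text
time_s: 6.65
tcp_pos: [0.3591, -0.3266, 0.1869]
eef_rot: [180.0, -0.1, -3.8]
contact_force: [0.4, -0.9, -2.9]
gripper_width: 0.0357
gripper_force: 34.9
```

>>> send_rows:
  moves:
    - {"slide": [0, 0, 0.2], "turn": 0, "gripper": 0.2}
    - {"slide": [0, 0, 0.4], "turn": 0, "gripper": 0.2}
    - {"slide": [0, 0, 0.6], "turn": 0, "gripper": 0.2}
    - {"slide": [0, 0, 0.8], "turn": 0, "gripper": 0.2}
    - {"slide": [0, 0, 0.9], "turn": 0, "gripper": 0.2}

```text
time_s: 7.07
tcp_pos: [0.3585, -0.3249, 0.0491]
eef_rot: [-179.9, 0.1, -3.9]
contact_force: [-0.2, -0.4, -3.2]
gripper_width: 0.0356
gripper_force: 34.9
```

```bash
python3 - <<'E'
from plant import get_state,optics
import cv2
s=get_state();print(s["tcp_pos"],s["contact_force"],s["joints"])
d=optics.capture("side");im=d["img"][:,:,::-1]
cv2.imwrite("pics/s2.png",cv2.resize(im[200:384,150:400],None,fx=3,fy=3))
E
```

```text
[ 0.35852913 -0.32493943  0.04908674] [-0.24082841 -0.44668627 -3.22604727] [-1.88563444e+01  1.41467404e+01 -3.58151839e+01 -4.10613861e-02
 -4.01676568e+01  1.04974447e+02]
```

View pics/s2.png

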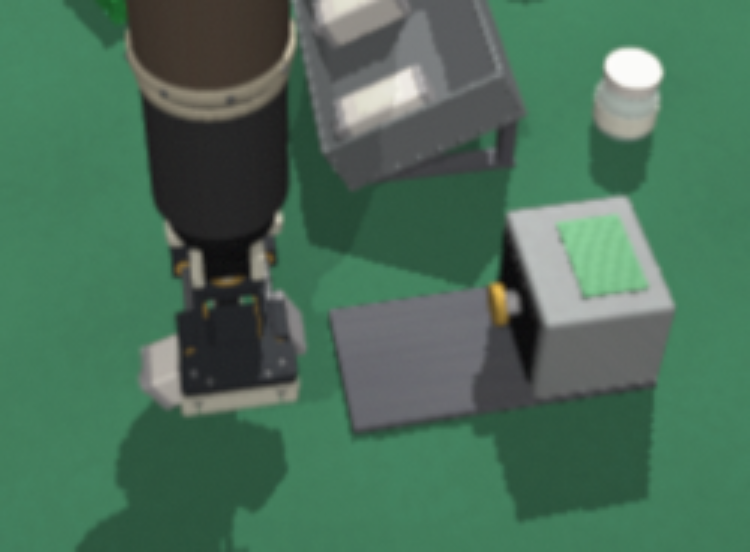

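The stick is held tilted, stud end down at the left (150,365), clear of the tester foot. Next I level it against the table with a light grip.

>>> send_rows:
  moves:
    - {"slide": [0, 0, 0.03], "turn": 0, "gripper": 0.2}
    - {"slide": [0, 0, 0.06], "turn": 0, "gripper": 0.2}
    - {"slide": [0, 0, 0.08], "turn": 0, "gripper": 0.2}
    - {"slide": [0, 0, 0.1], "turn": 0, "gripper": 0.2}
    - {"slide": [0, 0, 0.12], "turn": 0, "gripper": 0.2}
  newtons: 8

```text
time_s: 7.53
tcp_pos: [0.3618, -0.326, 0.0343]
eef_rot: [179.9, -0.2, -3.8]
contact_force: [3.0, 0.2, 1.4]
gripper_width: 0.0358
gripper_force: 8.0
```

>>> send_rows:
  moves:
    - {"slide": [0, 0, 0.02], "turn": 0, "gripper": 0.2}
    - {"slide": [0, 0, 0.05], "turn": 0, "gripper": 0.2}
    - {"slide": [0, 0, 0.07], "turn": 0, "gripper": 0.2}
    - {"slide": [0, 0, 0.1], "turn": 0, "gripper": 0.2}
    - {"slide": [0, 0, 0.12], "turn": 0, "gripper": 0.2}
  newtons: 4

```text
time_s: 7.95
tcp_pos: [0.3597, -0.3253, 0.0144]
eef_rot: [-180.0, 0.0, -3.9]
contact_force: [0.6, -0.2, -1.5]
gripper_width: 0.036
gripper_force: 4.0
```

>>> send_rows:
  moves:
    - {"slide": [0, 0, 0], "turn": 0, "gripper": 0.5}
    - {"slide": [0, 0, 0], "turn": 0, "gripper": 0.5}
    - {"slide": [0, 0, 0.02], "turn": 0, "gripper": 0.5}
    - {"slide": [0, 0, 0.04], "turn": 0, "gripper": 0.5}
    - {"slide": [0, 0, 0.05], "turn": 0, "gripper": 0.5}

```text
time_s: 8.37
tcp_pos: [0.3599, -0.3253, 0.0073]
eef_rot: [-180.0, 0.0, -3.9]
contact_force: [0.2, -0.5, -0.5]
gripper_width: 0.044
gripper_force: 0.0
```

```bash
python3 - <<'E'
from plant import get_state,optics
import cv2
s=get_state();print(s["tcp_pos"],s["contact_force"])
d=optics.capture("wrist");a=d["img"][:,:,::-1]
b=optics.capture("side")["img"][240:384,160:310,::-1]
cv2.imwrite("pics/s3.png",cv2.hconcat([cv2.resize(b,(400,384)),a[:,100:500]]))
print(d["origin"],d["attitude"])
E
```

```text
[ 0.35994123 -0.32534035  0.00726905] [ 0.1863346  -0.53913898 -0.53757305]
[ 0.43609834 -0.33052069  0.16623766] [ 1.63681800e+02  7.96812228e-03 -9.39284815e+01]
```

View pics/s3.png

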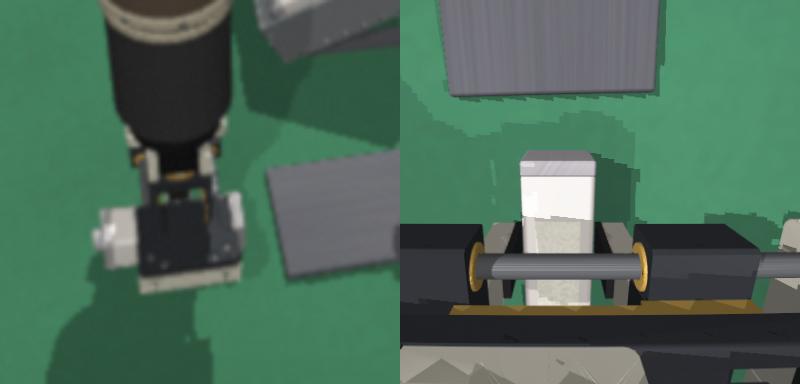

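The stick lies flat, stud at the robot side, between the fingers. The foot edge runs from (150,95) to (355,91) in the wrist frame and the flat end's top edge is at row 162.

```bash
python3 - <<'E'
from ray import *
from plant import optics
d=optics.capture("wrist")
z=np.array([0,0,1.])
q=onplane(d,[(150,96),(355,92)],np.array([0,0,.004]),z);print(q,np.degrees(np.arctan2(*(q[0]-q[1])[[0,1]])),np.linalg.norm(q[0]-q[1]))
print(q.mean(0)+np.r_[.05*np.cos(.047),-.05*np.sin(.047),0])
print(onplane(d,[(221,162),(296,162),(221,176),(296,176)],np.array([0,0,.036]),z))
# side foot edge horizontals in enlarged crop
print([(r["location"],r["p"]) for r in (optics.capture("side"),optics.look_for("side","contact_face"))[1]])
E
```

```text
[[ 0.44582958 -0.27191488  0.004     ]
 [ 0.44020181 -0.38376435  0.004     ]] 2.8804410150118733 0.11199096399251686
[ 0.49296048 -0.33018875  0.004     ]
[[ 0.41244168 -0.31160066  0.036     ]
 [ 0.41005124 -0.34645769  0.036     ]
 [ 0.40576954 -0.31089951  0.036     ]
 [ 0.40334563 -0.34624816  0.036     ]]
[([0.5618, -0.3433, 0.0688], 0.55)]
```

>>> send_rows:
  moves:
    - {"slide": [0, 0, 0], "turn": 0, "gripper": 0.2}
    - {"slide": [0, 0, 0], "turn": 0, "gripper": 0.2}
    - {"slide": [0, 0, 0], "turn": 0, "gripper": 0.2}
    - {"slide": [0, 0, -0.05], "turn": 0, "gripper": 0.2}
    - {"slide": [0, 0, -0.1], "turn": 0, "gripper": 0.2}
  newtons: 45

```text
time_s: 9.03
tcp_pos: [0.3593, -0.3251, 0.0226]
eef_rot: [-180.0, 0.1, -3.9]
contact_force: [1.0, 0.5, -2.9]
gripper_width: 0.0357
gripper_force: 45.0
```

>>> send_rows:
  moves:
    - {"slide": [0, 0, -0.1], "turn": -0.012, "gripper": 0.2}
    - {"slide": [0.2, -0.03, -0.178], "turn": -0.012, "gripper": 0.2}
    - {"slide": [0.4, -0.03, -0.178], "turn": -0.012, "gripper": 0.2}
    - {"slide": [0.6, -0.03, -0.178], "turn": -0.012, "gripper": 0.2}
    - {"slide": [0.8, -0.03, -0.178], "turn": -0.012, "gripper": 0.2}

```text
time_s: 9.45
tcp_pos: [0.4815, -0.329, 0.0506]
eef_rot: [180.0, -0.1, -2.8]
contact_force: [0.4, -0.2, -3.6]
gripper_width: 0.0358
gripper_force: 45.0
```

```bash
python3 - <<'E'
from plant import get_state,optics
import cv2,numpy as np
s=get_state();print(s["tcp_pos"],s["eef_rot"],s["contact_force"])
w=optics.capture("wrist")["img"][:,:,::-1]
b=optics.capture("side")["img"][250:350,240:380,::-1]
cv2.imwrite("pics/s4.png",cv2.hconcat([cv2.resize(b,(420,300)),cv2.resize(w[60:260,130:383],(380,300))]))
E
```

```text
[ 0.48150917 -0.32895992  0.05059254] [ 1.79989664e+02 -7.62895920e-02 -2.78053630e+00] [ 0.44865954 -0.1516463  -3.61895171]
```

View pics/s4.png

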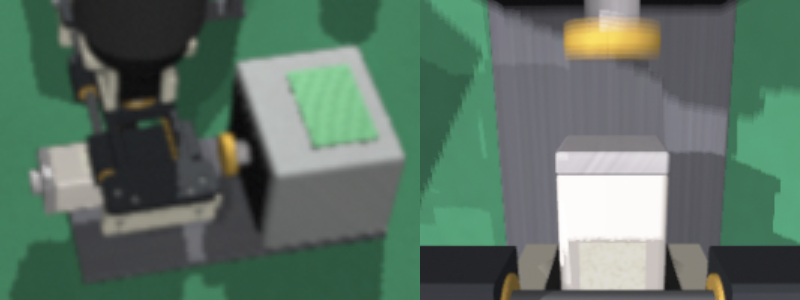

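Stick and contact centres both sit at column 612, so they are aligned, with a gap of about 27 mm. I advance slowly.

>>> send_rows:
  moves:
    - {"slide": [0.05, 0, 0], "turn": 0, "gripper": 0.2}
    - {"slide": [0.09, 0, 0.003], "turn": 0, "gripper": 0.2}
    - {"slide": [0.12, 0, 0.006], "turn": 0, "gripper": 0.2}
    - {"slide": [0.13, 0, 0.006], "turn": 0, "gripper": 0.2}
    - {"slide": [0.14, 0, 0.006], "turn": 0, "gripper": 0.2}

```text
time_s: 9.97
tcp_pos: [0.5009, -0.33, 0.0484]
eef_rot: [-180.0, 0.0, -2.8]
contact_force: [-0.7, 0.5, -3.2]
gripper_width: 0.0355
gripper_force: 45.0
```

>>> send_rows:
  moves:
    - {"slide": [0.007, 0, 0], "turn": 0, "gripper": 0.2}
    - {"slide": [0.013, 0, 0], "turn": 0, "gripper": 0.2}
    - {"slide": [0.02, 0, 0], "turn": 0, "gripper": 0.2}
    - {"slide": [0.026, 0, 0], "turn": 0, "gripper": 0.2}
    - {"slide": [0.026, 0, 0], "turn": 0, "gripper": 0.2}

```text
time_s: 10.38
tcp_pos: [0.5051, -0.3302, 0.0484]
eef_rot: [180.0, -0.0, -2.8]
contact_force: [-0.9, 0.1, -2.9]
gripper_width: 0.0363
gripper_force: 45.0
```

>>> send_rows:
  moves:
    - {"slide": [0.007, 0, 0], "turn": 0, "gripper": 0.2}
    - {"slide": [0.013, 0, 0], "turn": 0, "gripper": 0.2}
    - {"slide": [0.02, 0, 0], "turn": 0, "gripper": 0.2}
    - {"slide": [0.026, 0, 0], "turn": 0, "gripper": 0.2}
    - {"slide": [0.026, 0, 0], "turn": 0, "gripper": 0.2}

```text
time_s: 10.8
tcp_pos: [0.5086, -0.3303, 0.0483]
eef_rot: [-180.0, 0.0, -2.8]
contact_force: [-0.8, -0.5, -3.3]
gripper_width: 0.0356
gripper_force: 45.0
```

>>> send_rows:
  moves:
    - {"slide": [0.007, 0, 0], "turn": 0, "gripper": 0.2}
    - {"slide": [0.013, 0, 0], "turn": 0, "gripper": 0.2}
    - {"slide": [0.02, 0, 0], "turn": 0, "gripper": 0.2}
    - {"slide": [0.02, 0, 0], "turn": 0, "gripper": 0.2}
    - {"slide": [0.02, 0, 0], "turn": 0, "gripper": 0.2}

```text
time_s: 11.22
tcp_pos: [0.5108, -0.3303, 0.0481]
eef_rot: [-180.0, 0.1, -2.8]
contact_force: [-5.8, 0.0, -1.2]
gripper_width: 0.0356
gripper_force: 45.0
```

>>> send_rows:
  moves:
    - {"slide": [0.005, 0, 0], "turn": 0, "gripper": 0.2}
    - {"slide": [0.01, 0, 0], "turn": 0, "gripper": 0.2}
    - {"slide": [0.013, 0, 0], "turn": 0, "gripper": 0.2}
    - {"slide": [0.013, 0, 0], "turn": 0, "gripper": 0.2}
    - {"slide": [0.013, 0, 0], "turn": 0, "gripper": 0.2}

```text
time_s: 11.63
tcp_pos: [0.5119, -0.3304, 0.0479]
eef_rot: [-180.0, 0.2, -2.8]
contact_force: [-6.8, -0.0, -0.3]
gripper_width: 0.0355
gripper_force: 45.0
```

>>> send_rows:
  moves:
    - {"slide": [0.005, 0, 0], "turn": 0, "gripper": 0.2}
    - {"slide": [0.01, 0, 0], "turn": 0, "gripper": 0.2}
    - {"slide": [0.013, 0, 0], "turn": 0, "gripper": 0.2}
    - {"slide": [0.013, 0, 0], "turn": 0, "gripper": 0.2}
    - {"slide": [0.013, 0, 0], "turn": 0, "gripper": 0.2}

```text
time_s: 12.05
tcp_pos: [0.5131, -0.3303, 0.0477]
eef_rot: [-179.9, 0.3, -2.8]
contact_force: [-9.3, 0.1, 0.9]
gripper_width: 0.0357
gripper_force: 45.0
```

>>> send_rows:
  moves:
    - {"slide": [0.005, 0, 0], "turn": 0, "gripper": 0.2}
    - {"slide": [0.01, 0, 0], "turn": 0, "gripper": 0.2}
    - {"slide": [0.01, 0, 0], "turn": 0, "gripper": 0.2}
    - {"slide": [0.01, 0, 0], "turn": 0, "gripper": 0.2}
    - {"slide": [0.01, 0, 0], "turn": 0, "gripper": 0.2}

```text
time_s: 12.47
tcp_pos: [0.5136, -0.3303, 0.0475]
eef_rot: [-179.9, 0.4, -2.8]
contact_force: [-11.2, -0.8, 0.8]
gripper_width: 0.0355
gripper_force: 45.0
```

>>> send_rows:
  moves:
    - {"slide": [0.005, 0, 0], "turn": 0, "gripper": 0.2}
    - {"slide": [0.01, 0, 0], "turn": 0, "gripper": 0.2}
    - {"slide": [0.01, 0, 0], "turn": 0, "gripper": 0.2}
    - {"slide": [0.01, 0, 0], "turn": 0, "gripper": 0.2}
    - {"slide": [0.01, 0, 0], "turn": 0, "gripper": 0.2}

```text
time_s: 12.88
tcp_pos: [0.5137, -0.3302, 0.0472]
eef_rot: [-179.9, 0.5, -2.8]
contact_force: [-15.0, 0.0, 2.0]
gripper_width: 0.0357
gripper_force: 45.0
```

The contact is home: the force rose to 15 N while the TCP stopped moving. Next I back off and turn.

>>> send_rows:
  moves:
    - {"slide": [-0.05, 0, 0], "turn": 0, "gripper": 0.2}
    - {"slide": [-0.15, 0, 0], "turn": 0, "gripper": 0.2}
    - {"slide": [-0.3, 0, 0], "turn": 0, "gripper": 0.2}
    - {"slide": [-0.45, 0, 0], "turn": 0, "gripper": 0.2}
    - {"slide": [-0.56, 0, 0], "turn": 0, "gripper": 0.2}

```text
time_s: 13.3
tcp_pos: [0.4341, -0.3266, 0.0484]
eef_rot: [180.0, -0.1, -2.8]
contact_force: [0.1, 0.6, -3.1]
gripper_width: 0.0357
gripper_force: 45.0
```

>>> send_rows:
  moves:
    - {"slide": [0, 0, 0], "turn": 0.075, "gripper": 0.2}
    - {"slide": [0, 0, 0], "turn": 0.15, "gripper": 0.2}
    - {"slide": [0, 0, 0], "turn": 0.225, "gripper": 0.2}
    - {"slide": [0, 0, 0], "turn": 0.3, "gripper": 0.2}
    - {"slide": [0, 0, 0], "turn": 0.375, "gripper": 0.2}

```text
time_s: 13.72
tcp_pos: [0.4361, -0.327, 0.0488]
eef_rot: [-180.0, -0.1, -36.8]
contact_force: [-0.2, -0.0, -2.8]
gripper_width: 0.0357
gripper_force: 45.0
```

>>> send_rows:
  moves:
    - {"slide": [0, 0, 0], "turn": 0.075, "gripper": 0.2}
    - {"slide": [0, 0, 0], "turn": 0.15, "gripper": 0.2}
    - {"slide": [0, 0, 0], "turn": 0.225, "gripper": 0.2}
    - {"slide": [0, 0, 0], "turn": 0.3, "gripper": 0.2}
    - {"slide": [0, 0, 0], "turn": 0.375, "gripper": 0.2}

```text
time_s: 14.13
tcp_pos: [0.4361, -0.327, 0.0487]
eef_rot: [-179.9, -0.1, -70.6]
contact_force: [-0.1, -0.3, -3.5]
gripper_width: 0.0359
gripper_force: 45.0
```

>>> send_rows:
  moves:
    - {"slide": [0, 0, 0], "turn": 0.075, "gripper": 0.2}
    - {"slide": [0, 0, 0], "turn": 0.15, "gripper": 0.2}
    - {"slide": [0, 0, 0], "turn": 0.225, "gripper": 0.2}
    - {"slide": [0, 0, 0], "turn": 0.3, "gripper": 0.2}
    - {"slide": [0, 0, 0], "turn": 0.375, "gripper": 0.2}

```text
time_s: 14.55
tcp_pos: [0.4361, -0.327, 0.0487]
eef_rot: [-179.9, -0.0, -104.3]
contact_force: [-0.4, 0.2, -3.3]
gripper_width: 0.0355
gripper_force: 45.0
```

>>> send_rows:
  moves:
    - {"slide": [0, 0, 0], "turn": 0.075, "gripper": 0.2}
    - {"slide": [0, 0, 0], "turn": 0.15, "gripper": 0.2}
    - {"slide": [0, 0, 0], "turn": 0.225, "gripper": 0.2}
    - {"slide": [0, 0, 0], "turn": 0.3, "gripper": 0.2}
    - {"slide": [0, 0, 0], "turn": 0.375, "gripper": 0.2}

```text
time_s: 14.97
tcp_pos: [0.436, -0.327, 0.0487]
eef_rot: [-179.9, 0.1, -138.1]
contact_force: [-0.7, 0.1, -3.1]
gripper_width: 0.0358
gripper_force: 45.0
```

>>> send_rows:
  moves:
    - {"slide": [0, 0, 0], "turn": 0.075, "gripper": 0.2}
    - {"slide": [0, 0, 0], "turn": 0.15, "gripper": 0.2}
    - {"slide": [0, 0, 0], "turn": 0.225, "gripper": 0.2}
    - {"slide": [0, 0, 0], "turn": 0.3, "gripper": 0.2}
    - {"slide": [0, 0, 0], "turn": 0.375, "gripper": 0.2}

```text
time_s: 15.38
tcp_pos: [0.436, -0.327, 0.0487]
eef_rot: [-179.9, 0.1, -171.8]
contact_force: [0.7, 0.0, -3.5]
gripper_width: 0.0359
gripper_force: 45.0
```

>>> send_rows:
  moves:
    - {"slide": [0, 0, 0], "turn": 0.06, "gripper": 0.2}
    - {"slide": [0, 0, 0], "turn": 0.125, "gripper": 0.2}
    - {"slide": [0, 0, 0], "turn": 0.125, "gripper": 0.2}
    - {"slide": [0, 0, 0], "turn": 0.125, "gripper": 0.2}
    - {"slide": [0, 0, 0], "turn": 0.125, "gripper": 0.2}

```text
time_s: 15.8
tcp_pos: [0.4354, -0.3269, 0.0485]
eef_rot: [-180.0, 0.1, 177.4]
contact_force: [-0.5, 0.2, -3.1]
gripper_width: 0.0357
gripper_force: 45.0
```

```bash
python3 - <<'E'
from plant import get_state,optics
import cv2,numpy as np
s=get_state();print(s["tcp_pos"],s["eef_rot"],s["contact_force"],s["joints"])
b=optics.capture("side")["img"][240:350,200:380,::-1]
a=optics.capture("scene")["img"][220:320,140:260,::-1]
cv2.imwrite("pics/s5.png",cv2.hconcat([cv2.resize(b,(490,300),interpolation=cv2.INTER_CUBIC),cv2.resize(a,(300,300))]))
E
```

```text
[ 0.43537614 -0.32685438  0.0485388 ] [-1.79986160e+02  5.27025846e-02  1.77426094e+02] [-0.51970014  0.15637005 -3.10575972] [-1.62679058e+01  1.89454970e+01 -2.84506768e+01  1.43487914e-03
 -4.25493452e+01 -7.63070634e+01]
```

View pics/s5.png

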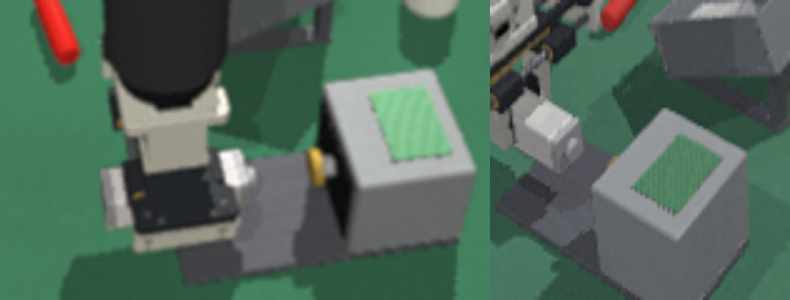

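The stud now faces the contact at (318,168), the stick looks level, and the gap is about 50 mm. I advance along tool −x.

>>> send_rows:
  moves:
    - {"slide": [-0.05, 0, -0.003], "turn": 0, "gripper": 0.2}
    - {"slide": [-0.1, 0, -0.003], "turn": 0, "gripper": 0.2}
    - {"slide": [-0.15, 0, -0.003], "turn": 0, "gripper": 0.2}
    - {"slide": [-0.2, 0, -0.003], "turn": 0, "gripper": 0.2}
    - {"slide": [-0.22, 0, -0.003], "turn": 0, "gripper": 0.2}

```text
time_s: 16.32
tcp_pos: [0.4696, -0.3286, 0.0488]
eef_rot: [-180.0, 0.0, 177.3]
contact_force: [-0.0, 0.2, -2.9]
gripper_width: 0.036
gripper_force: 45.0
```

>>> send_rows:
  moves:
    - {"slide": [-0.015, 0, 0], "turn": 0, "gripper": 0.2}
    - {"slide": [-0.03, 0, 0], "turn": 0, "gripper": 0.2}
    - {"slide": [-0.045, 0, 0], "turn": 0, "gripper": 0.2}
    - {"slide": [-0.055, 0, 0], "turn": 0, "gripper": 0.2}
    - {"slide": [-0.065, 0, 0], "turn": 0, "gripper": 0.2}

```text
time_s: 16.73
tcp_pos: [0.4775, -0.3288, 0.0488]
eef_rot: [180.0, -0.0, 177.2]
contact_force: [-0.7, 0.2, -3.7]
gripper_width: 0.0361
gripper_force: 45.0
```

>>> send_rows:
  moves:
    - {"slide": [-0.007, 0, 0], "turn": 0, "gripper": 0.2}
    - {"slide": [-0.013, 0, 0], "turn": 0, "gripper": 0.2}
    - {"slide": [-0.02, 0, 0], "turn": 0, "gripper": 0.2}
    - {"slide": [-0.02, 0, 0], "turn": 0, "gripper": 0.2}
    - {"slide": [-0.02, 0, 0], "turn": 0, "gripper": 0.2}

```text
time_s: 17.15
tcp_pos: [0.4805, -0.329, 0.0488]
eef_rot: [180.0, -0.0, 177.2]
contact_force: [-0.4, -0.1, -1.9]
gripper_width: 0.0353
gripper_force: 45.0
```

>>> send_rows:
  moves:
    - {"slide": [-0.007, 0, 0], "turn": 0, "gripper": 0.2}
    - {"slide": [-0.013, 0, 0], "turn": 0, "gripper": 0.2}
    - {"slide": [-0.02, 0, 0], "turn": 0, "gripper": 0.2}
    - {"slide": [-0.02, 0, 0], "turn": 0, "gripper": 0.2}
    - {"slide": [-0.02, 0, 0], "turn": 0, "gripper": 0.2}

```text
time_s: 17.57
tcp_pos: [0.4836, -0.3291, 0.0488]
eef_rot: [-180.0, -0.0, 177.2]
contact_force: [-0.9, -0.2, -3.1]
gripper_width: 0.0359
gripper_force: 45.0
```

>>> send_rows:
  moves:
    - {"slide": [-0.007, 0, 0], "turn": 0, "gripper": 0.2}
    - {"slide": [-0.013, 0, 0], "turn": 0, "gripper": 0.2}
    - {"slide": [-0.02, 0, 0], "turn": 0, "gripper": 0.2}
    - {"slide": [-0.02, 0, 0], "turn": 0, "gripper": 0.2}
    - {"slide": [-0.02, 0, 0], "turn": 0, "gripper": 0.2}

```text
time_s: 17.98
tcp_pos: [0.4858, -0.3292, 0.0486]
eef_rot: [180.0, -0.1, 177.2]
contact_force: [-4.8, 0.2, -3.3]
gripper_width: 0.036
gripper_force: 45.0
```

Contact as predicted; press on.

>>> send_rows:
  moves:
    - {"slide": [-0.007, 0, 0], "turn": 0, "gripper": 0.2}
    - {"slide": [-0.013, 0, 0], "turn": 0, "gripper": 0.2}
    - {"slide": [-0.02, 0, 0], "turn": 0, "gripper": 0.2}
    - {"slide": [-0.02, 0, 0], "turn": 0, "gripper": 0.2}
    - {"slide": [-0.02, 0, 0], "turn": 0, "gripper": 0.2}

```text
time_s: 18.4
tcp_pos: [0.488, -0.3292, 0.0485]
eef_rot: [180.0, -0.2, 177.2]
contact_force: [-7.3, 0.4, 0.6]
gripper_width: 0.036
gripper_force: 45.0
```

>>> send_rows:
  moves:
    - {"slide": [-0.005, 0, 0], "turn": 0, "gripper": 0.2}
    - {"slide": [-0.01, 0, 0], "turn": 0, "gripper": 0.2}
    - {"slide": [-0.013, 0, 0], "turn": 0, "gripper": 0.2}
    - {"slide": [-0.013, 0, 0], "turn": 0, "gripper": 0.2}
    - {"slide": [-0.013, 0, 0], "turn": 0, "gripper": 0.2}

```text
time_s: 18.82
tcp_pos: [0.4892, -0.3292, 0.0484]
eef_rot: [179.9, -0.2, 177.2]
contact_force: [-8.7, 0.2, 1.1]
gripper_width: 0.0355
gripper_force: 45.0
```

>>> send_rows:
  moves:
    - {"slide": [-0.005, 0, 0], "turn": 0, "gripper": 0.2}
    - {"slide": [-0.01, 0, 0], "turn": 0, "gripper": 0.2}
    - {"slide": [-0.01, 0, 0], "turn": 0, "gripper": 0.2}
    - {"slide": [-0.01, 0, 0], "turn": 0, "gripper": 0.2}
    - {"slide": [-0.01, 0, 0], "turn": 0, "gripper": 0.2}

```text
time_s: 19.23
tcp_pos: [0.4896, -0.3292, 0.0481]
eef_rot: [179.9, -0.3, 177.2]
contact_force: [-11.8, 0.8, 1.7]
gripper_width: 0.0355
gripper_force: 45.0
```

>>> send_rows:
  moves:
    - {"slide": [-0.005, 0, 0], "turn": 0, "gripper": 0.2}
    - {"slide": [-0.01, 0, 0], "turn": 0, "gripper": 0.2}
    - {"slide": [-0.01, 0, 0], "turn": 0, "gripper": 0.2}
    - {"slide": [-0.01, 0, 0], "turn": 0, "gripper": 0.2}
    - {"slide": [-0.01, 0, 0], "turn": 0, "gripper": 0.2}

```text
time_s: 19.65
tcp_pos: [0.4896, -0.3291, 0.0479]
eef_rot: [179.9, -0.5, 177.2]
contact_force: [-15.4, 1.1, 4.3]
gripper_width: 0.0357
gripper_force: 45.0
```

The stud end is home too (15 N, TCP stopped at 0.4896). I back off, rise and travel to the tray.

>>> send_rows:
  moves:
    - {"slide": [0.05, 0, 0], "turn": 0, "gripper": 0.2}
    - {"slide": [0.15, 0, 0], "turn": 0, "gripper": 0.2}
    - {"slide": [0.3, 0, -0.2], "turn": 0, "gripper": 0.2}
    - {"slide": [0.3, 0, -0.45], "turn": 0, "gripper": 0.2}
    - {"slide": [0.3, 0, -0.7], "turn": 0, "gripper": 0.2}

```text
time_s: 20.07
tcp_pos: [0.4486, -0.3273, 0.1546]
eef_rot: [180.0, -0.0, 177.2]
contact_force: [1.6, 0.0, -3.5]
gripper_width: 0.036
gripper_force: 45.0
```

>>> send_rows:
  moves:
    - {"slide": [0, 0, -0.2], "turn": 0, "gripper": 0.2}
    - {"slide": [0, 0.2, -0.4], "turn": 0, "gripper": 0.2}
    - {"slide": [0, 0.4, -0.6], "turn": 0, "gripper": 0.2}
    - {"slide": [0, 0.6, -0.8], "turn": 0, "gripper": 0.2}
    - {"slide": [-0.05, 0.8, -0.95], "turn": 0, "gripper": 0.2}

```text
time_s: 20.48
tcp_pos: [0.4629, -0.2071, 0.2993]
eef_rot: [-180.0, 0.2, 177.2]
contact_force: [1.7, 1.0, -2.3]
gripper_width: 0.0355
gripper_force: 45.0
```

>>> send_rows:
  moves:
    - {"slide": [-0.03, 0.2, 0], "turn": 0, "gripper": 0.2}
    - {"slide": [-0.06, 0.4, 0], "turn": 0, "gripper": 0.2}
    - {"slide": [-0.09, 0.6, 0], "turn": 0, "gripper": 0.2}
    - {"slide": [-0.12, 0.8, 0], "turn": 0, "gripper": 0.2}
    - {"slide": [-0.16, 1.0, 0], "turn": 0, "gripper": 0.2}

```text
time_s: 20.9
tcp_pos: [0.4947, -0.0574, 0.297]
eef_rot: [179.9, 0.2, 177.2]
contact_force: [0.0, 0.4, -2.7]
gripper_width: 0.0358
gripper_force: 45.0
```

>>> send_rows:
  moves:
    - {"slide": [-0.03, 0.2, 0], "turn": 0, "gripper": 0.2}
    - {"slide": [-0.06, 0.4, 0], "turn": 0, "gripper": 0.2}
    - {"slide": [-0.09, 0.6, 0], "turn": 0, "gripper": 0.2}
    - {"slide": [-0.12, 0.8, 0], "turn": 0, "gripper": 0.2}
    - {"slide": [-0.16, 1.0, 0], "turn": 0, "gripper": 0.2}

```text
time_s: 21.32
tcp_pos: [0.5258, 0.0916, 0.2969]
eef_rot: [179.9, 0.1, 177.3]
contact_force: [1.0, 0.1, -2.6]
gripper_width: 0.036
gripper_force: 45.0
```

>>> send_rows:
  moves:
    - {"slide": [-0.03, 0.2, 0], "turn": 0, "gripper": 0.2}
    - {"slide": [-0.06, 0.4, 0], "turn": 0, "gripper": 0.2}
    - {"slide": [-0.09, 0.6, 0], "turn": 0, "gripper": 0.2}
    - {"slide": [-0.12, 0.8, 0], "turn": 0, "gripper": 0.2}
    - {"slide": [-0.16, 1.0, 0], "turn": 0, "gripper": 0.2}

```text
time_s: 21.73
tcp_pos: [0.5569, 0.2404, 0.2967]
eef_rot: [179.9, 0.1, 177.3]
contact_force: [0.8, 0.3, -3.3]
gripper_width: 0.036
gripper_force: 45.0
```

>>> send_rows:
  moves:
    - {"slide": [-0.06, 0.15, 0], "turn": 0, "gripper": 0.2}
    - {"slide": [-0.12, 0.3, 0], "turn": 0, "gripper": 0.2}
    - {"slide": [-0.18, 0.45, 0], "turn": 0, "gripper": 0.2}
    - {"slide": [-0.2, 0.55, 0], "turn": 0, "gripper": 0.2}
    - {"slide": [-0.2, 0.55, 0], "turn": 0, "gripper": 0.2}

```text
time_s: 22.15
tcp_pos: [0.5911, 0.3222, 0.295]
eef_rot: [180.0, -0.0, 177.3]
contact_force: [0.4, -0.1, -3.3]
gripper_width: 0.0359
gripper_force: 45.0
```

```bash
cat > tray.py <<'E'
from ray import *
from plant import get_state,optics
s=get_state();print(s["tcp_pos"],s["eef_rot"],s["contact_force"],s["joints"][[0,5]])
z=np.array([0,0,1.])
for cam in["wrist","side","scene"]:
    d=optics.capture(cam);im=d["img"]
    for n in["tray","tested_stick"]: print(cam,n,[(np.round(r["location"],3).tolist(),round(r["p"],2)) for r in optics.look_for(cam,n)][:3])
    h=cv2.cvtColor(im,cv2.COLOR_RGB2HSV)
    m=cv2.inRange(h,(8,70,60),(24,255,255));m=cv2.morphologyEx(m,cv2.MORPH_OPEN,np.ones((3,3)))
    for c in cv2.findContours(m,0,2)[0]:
        if cv2.contourArea(c)<400: continue
        hull=cv2.convexHull(c)
        q=cv2.approxPolyDP(hull,6,True)[:,0]
        w=onplane(d,q,np.array([0,0,.022]),z)
        if abs(w[:,0].mean()-.47)<.15 and abs(w[:,1].mean()-.32)<.15:
            print(cam,q.tolist(),np.round(w[:,:2],3).tolist())
            W=onplane(d,hull[:,0],np.array([0,0,.022]),z)[:,:2].astype(np.float32)*1000;print(cv2.minAreaRect(W))
E
python3 tray.py
```

```text
[0.59114662 0.3222296  0.29496338] [ 1.79974974e+02 -1.05306037e-02  1.77321428e+02] [ 0.42858122 -0.06375568 -3.31396907] [  45.1317439  -137.80511079]
wrist tray [([0.465, 0.316, 0.004], 0.79)]
wrist tested_stick []
wrist [[294, 0], [307, 139], [198, 154], [171, 10]] [[0.38, 0.381], [0.566, 0.398], [0.581, 0.231], [0.383, 0.214]]
((475.15673828125, 305.6816101074219), (199.45361328125, 170.24058532714844), 5.05161190032959)
side tray [([0.467, 0.318, 0.002], 0.9)]
side tested_stick [([0.473, 0.25, 0.032], 0.93), ([0.312, 0.133, 0.03], 0.83), ([0.284, 0.268, 0.031], 0.79)]
side [[253, 141], [264, 171], [207, 181], [196, 148]] [[0.566, 0.375], [0.566, 0.205], [0.381, 0.195], [0.368, 0.375]]
((471.7558898925781, 293.30499267578125), (202.49911499023438, 194.78890991210938), 5.375431537628174)
scene tray [([0.479, 0.325, 0.003], 0.64)]
scene tested_stick [([0.288, 0.27, 0.024], 0.77), ([0.49, 0.25, 0.032], 0.68), ([0.322, 0.134, 0.033], 0.51)]
scene [[246, 180], [263, 158], [311, 167], [297, 191]] [[0.403, 0.189], [0.373, 0.367], [0.565, 0.394], [0.593, 0.213]]
((482.6363830566406, 291.18426513671875), (207.3603973388672, 201.25254821777344), 4.929884433746338)
```

>>> send_rows:
  moves:
    - {"slide": [0.17, 0.045, 0.15], "turn": -0.02, "gripper": 0.2}
    - {"slide": [0.35, 0.045, 0.3], "turn": -0.05, "gripper": 0.2}
    - {"slide": [0.52, 0.045, 0.5], "turn": -0.086, "gripper": 0.2}
    - {"slide": [0.7, 0.045, 0.7], "turn": -0.086, "gripper": 0.2}
    - {"slide": [0.85, 0.045, 0.9], "turn": -0.086, "gripper": 0.2}

```text
time_s: 23.02
tcp_pos: [0.4619, 0.3314, 0.1609]
eef_rot: [179.9, 0.1, -175.0]
contact_force: [-0.4, 1.1, -4.2]
gripper_width: 0.0348
gripper_force: 45.0
```

>>> send_rows:
  moves:
    - {"slide": [0, 0, 0], "turn": 0, "gripper": 0.2}
    - {"slide": [0, 0, 0.15], "turn": 0, "gripper": 0.2}
    - {"slide": [0, 0, 0.3], "turn": 0, "gripper": 0.2}
    - {"slide": [0, 0, 0.4], "turn": 0, "gripper": 0.2}
    - {"slide": [0, 0, 0.4], "turn": 0, "gripper": 0.2}

```text
time_s: 23.43
tcp_pos: [0.462, 0.3302, 0.0985]
eef_rot: [-179.8, -0.2, -175.1]
contact_force: [-0.2, -0.4, -3.0]
gripper_width: 0.0357
gripper_force: 45.0
```

```bash
python3 - <<'E'
from plant import get_state,optics
import numpy as np
s=get_state();print(s["tcp_pos"],s["eef_rot"],s["contact_force"])
optics.capture("side");optics.capture("scene")
for c in("side","scene"):
  for n in("tool_cup","long_stick"):print(c,n,[(np.round(r["location"],3).tolist(),round(r["p"],2)) for r in optics.look_for(c,n)][:3])
E
```

```text
[0.46201682 0.33018252 0.0985247 ] [-179.81977507   -0.20420708 -175.07008076] [-0.15946435 -0.42753423 -2.99879728]
side tool_cup [([0.747, 0.114, 0.052], 0.48), ([0.442, 0.316, 0.106], 0.31)]
side long_stick [([0.44, 0.316, 0.11], 0.61)]
scene tool_cup [([0.536, 0.488, 0.062], 0.64)]
scene long_stick [([0.501, 0.316, 0.116], 0.85)]
```

>>> send_rows:
  moves:
    - {"slide": [0, 0.03, 0.1], "turn": 0, "gripper": 0.2}
    - {"slide": [0, 0.03, 0.2], "turn": 0, "gripper": 0.2}
    - {"slide": [0, 0.03, 0.3], "turn": 0, "gripper": 0.2}
    - {"slide": [0, 0.03, 0.4], "turn": 0, "gripper": 0.2}
    - {"slide": [0, 0.03, 0.48], "turn": 0, "gripper": 0.2}

```text
time_s: 24.15
tcp_pos: [0.4633, 0.3367, 0.0293]
eef_rot: [179.9, 0.0, -175.0]
contact_force: [0.4, 0.5, -3.3]
gripper_width: 0.036
gripper_force: 45.0
```

>>> send_rows:
  moves:
    - {"slide": [0, 0, 0.01], "turn": 0, "gripper": 0.2}
    - {"slide": [0, 0, 0.02], "turn": 0, "gripper": 0.2}
    - {"slide": [0, 0, 0.03], "turn": 0, "gripper": 0.2}
    - {"slide": [0, 0, 0.04], "turn": 0, "gripper": 0.2}
    - {"slide": [0, 0, 0.05], "turn": 0, "gripper": 0.2}

```text
time_s: 24.57
tcp_pos: [0.4634, 0.3369, 0.0227]
eef_rot: [179.9, 0.1, -175.0]
contact_force: [-0.1, -0.4, -2.6]
gripper_width: 0.0359
gripper_force: 45.0
```

>>> send_rows:
  moves:
    - {"slide": [0, 0, 0.01], "turn": 0, "gripper": 0.2}
    - {"slide": [0, 0, 0.02], "turn": 0, "gripper": 0.2}
    - {"slide": [0, 0, 0.03], "turn": 0, "gripper": 0.2}
    - {"slide": [0, 0, 0.04], "turn": 0, "gripper": 0.2}
    - {"slide": [0, 0, 0.05], "turn": 0, "gripper": 0.2}

```text
time_s: 24.98
tcp_pos: [0.4631, 0.3364, 0.0142]
eef_rot: [180.0, 0.0, -175.0]
contact_force: [-0.4, 0.2, -3.8]
gripper_width: 0.036
gripper_force: 45.0
```

>>> send_rows:
  moves:
    - {"slide": [0, 0, 0.005], "turn": 0, "gripper": 0.2}
    - {"slide": [0, 0, 0.01], "turn": 0, "gripper": 0.2}
    - {"slide": [0, 0, 0.013], "turn": 0, "gripper": 0.2}
    - {"slide": [0, 0, 0.013], "turn": 0, "gripper": 0.2}
    - {"slide": [0, 0, 0.013], "turn": 0, "gripper": 0.2}

```text
time_s: 25.4
tcp_pos: [0.463, 0.3363, 0.0127]
eef_rot: [-180.0, 0.0, -175.0]
contact_force: [-1.7, -1.0, 3.6]
gripper_width: 0.0358
gripper_force: 45.0
```

Touching the tray floor. I relax the grip so it settles flat while held, then release.

>>> send_rows:
  moves:
    - {"slide": [0, 0, 0.003], "turn": 0, "gripper": 0.2}
    - {"slide": [0, 0, 0.003], "turn": 0, "gripper": 0.2}
    - {"slide": [0, 0, 0.003], "turn": 0, "gripper": 0.2}
    - {"slide": [0, 0, 0.003], "turn": 0, "gripper": 0.2}
    - {"slide": [0, 0, 0.003], "turn": 0, "gripper": 0.2}
  newtons: 5

```text
time_s: 25.82
tcp_pos: [0.4632, 0.3363, 0.0124]
eef_rot: [180.0, 0.0, -175.0]
contact_force: [-2.0, -2.7, 5.4]
gripper_width: 0.0358
gripper_force: 5.0
```

>>> send_rows:
  moves:
    - {"slide": [0, 0, 0], "turn": 0, "gripper": 0.48}
    - {"slide": [0, 0, 0], "turn": 0, "gripper": 0.48}
    - {"slide": [0, 0, 0], "turn": 0, "gripper": 0.48}
    - {"slide": [0, 0, 0], "turn": 0, "gripper": 0.48}
    - {"slide": [0, 0, 0], "turn": 0, "gripper": 0.48}

```text
time_s: 26.23
tcp_pos: [0.4631, 0.3365, 0.0119]
eef_rot: [180.0, 0.0, -175.0]
contact_force: [-0.8, -0.1, -0.2]
gripper_width: 0.0422
gripper_force: 0.0
```

>>> send_rows:
  moves:
    - {"slide": [0, 0, -0.1], "turn": 0, "gripper": 0.48}
    - {"slide": [0, 0, -0.25], "turn": 0, "gripper": 0.48}
    - {"slide": [0, 0, -0.4], "turn": 0, "gripper": 0.48}
    - {"slide": [0, 0, -0.6], "turn": 0, "gripper": 0.48}
    - {"slide": [0, 0, -0.8], "turn": 0, "gripper": 0.48}

```text
time_s: 26.65
tcp_pos: [0.4627, 0.3359, 0.1327]
eef_rot: [-179.9, -0.0, -175.0]
contact_force: [-0.0, 1.2, -0.8]
gripper_width: 0.0421
gripper_force: 0.0
```

>>> send_rows:
  moves:
    - {"slide": [-0.2, 0, -0.1], "turn": 0, "gripper": 0.48}
    - {"slide": [-0.4, 0, -0.25], "turn": 0, "gripper": 0.48}
    - {"slide": [-0.6, 0, -0.4], "turn": 0, "gripper": 0.48}
    - {"slide": [-0.8, 0, -0.6], "turn": 0, "gripper": 0.48}
    - {"slide": [-0.8, 0, -0.8], "turn": 0, "gripper": 0.48}

```text
time_s: 27.07
tcp_pos: [0.586, 0.3462, 0.2513]
eef_rot: [-179.9, -0.1, -175.1]
contact_force: [-0.3, 0.6, 0.1]
gripper_width: 0.0421
gripper_force: 0.0
```

```bash
cat >> tray.py <<'E'
    m=(im.min(2)>140).astype(np.uint8)
    for c in cv2.findContours(m,0,2)[0]:
        if cv2.contourArea(c)<100: continue
        W=onplane(d,c[:,0],np.array([0,0,.041]),z)[:,:2].astype(np.float32)
        if abs(W[:,0].mean()-.47)<.12 and abs(W[:,1].mean()-.31)<.12: print(cam,"white",cv2.minAreaRect(W*1000))
    print(cam,"long",[(np.round(r["location"],3).tolist(),round(r["p"],2)) for r in optics.look_for(cam,"long_stick")][:3])
    print(cam,"short",[(np.round(r["location"],3).tolist(),round(r["p"],2)) for r in optics.look_for(cam,"short_stick_1")][:4])
E
python3 tray.py
```

```text
[0.58599263 0.34618294 0.25127387] [-1.79883876e+02 -5.75729644e-02 -1.75128485e+02] [-0.33799854  0.57416299  0.06337791] [  46.96859257 -132.1112653 ]
wrist tray [([0.471, 0.301, 0.005], 0.68)]
wrist tested_stick [([0.474, 0.269, 0.043], 0.67)]
wrist [[302, 0], [297, 152], [175, 153], [162, 0]] [[0.382, 0.382], [0.566, 0.398], [0.581, 0.23], [0.396, 0.213]]
((481.4107971191406, 306.1905517578125), (186.55528259277344, 171.74794006347656), 4.778507709503174)
wrist white ((474.05322265625, 265.9304504394531), (91.71531677246094, 40.58645248413086), 3.0301129817962646)
wrist white ((474.5529479980469, 337.47991943359375), (127.42913055419922, 36.55472946166992), 4.4286909103393555)
wrist long [([0.469, 0.337, 0.042], 0.61)]
wrist short [([0.534, 0.048, 0.058], 0.66), ([0.579, 0.078, 0.058], 0.51)]
side tray [([0.464, 0.278, 0.0], 0.81)]
side tested_stick [([0.311, 0.135, 0.033], 0.81), ([0.473, 0.252, 0.036], 0.61), ([0.283, 0.267, 0.03], 0.6)]
side [[253, 141], [265, 171], [207, 181], [196, 148]] [[0.566, 0.375], [0.569, 0.205], [0.381, 0.195], [0.368, 0.375]]
((471.875732421875, 290.41632080078125), (202.42027282714844, 190.6403350830078), 5.230506420135498)
side white ((474.5024108886719, 282.4143981933594), (120.79582214355469, 146.18968200683594), 4.963701248168945)
side long [([0.468, 0.324, 0.038], 0.9)]
side short [([0.542, 0.016, 0.056], 0.87), ([0.528, -0.111, 0.061], 0.81)]
scene tray [([0.505, 0.283, 0.004], 0.66)]
scene tested_stick [([0.489, 0.25, 0.035], 0.68), ([0.29, 0.269, 0.026], 0.64), ([0.321, 0.133, 0.035], 0.51)]
scene white ((480.7674560546875, 279.19561767578125), (120.10563659667969, 159.0747528076172), 6.586503028869629)
scene long [([0.486, 0.322, 0.032], 0.83)]
scene short [([0.546, 0.014, 0.056], 0.72), ([0.535, -0.099, 0.071], 0.54)]
```

The long stick lies flat at (0.474, 0.337), yaw about 4.4°, 35 mm clear of the tested stick. The short sticks have not moved. I hand the job in.

```bash
python3 -c "
from plant import order
print(order.close_job())"
```

```text
the job is handed in; nothing more can be done
None
```

I handed the job in at about 27 s of the 72 s allowed: both ends of the long stick were pressed home at about 15 N, and it lies released in the tray, 35 mm clear of the other stick; the hand-in returned no verdict.

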